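Brush the runway, then hold the rack's plate clamp open

TASK

I want to slip another plate into the dish rack: take the scrub brush from its round grey mat and, pressing lightly all the way, sweep the clamp's bamboo runway in one stroke from the green line beside the clamp to the green line at the free end, then stand the brush back upright on its mat and let go. Then take the clamp's blue handle and pull the spring-loaded clamp along the runway until its black pointer is level with the orange mark, and finish still gripping it and holding it there. Leave the tumbler, the bowl, the spice canister and the wooden spoon where they are.

Things in the scene. Friction and masses are not known exactly. Their poses are not given: they have to be found in the camera images.
- rack: Narrow bamboo and white plastic dish rack, fixed, 440 mm long (own y), own x from -107 (near the robot) to +210 mm; yaw up to 0.25 rad. Origin on the plank. Two upright steel plates stand fast at its +y end (top 178 mm high, x 43 to 207, y 120 to 165). Its front (-x) strip is a flat deck 40 mm high carrying clamp and runway, with a lip 3 mm lower along its front edge.
- runway: Bare bamboo part of the deck, along which the clamp slides: flat, 60 mm wide (own x), 274 mm long (own y), parallel to the rack. Origin at the centre of its TOP face, 40 mm above the plank. Two green lines 6 mm wide cross it at own y = +70 mm (beside the clamp, where the stroke starts) and -95 mm (free end, where it ends). The closed clamp's edge is at y = +143 mm.
- clamp (a joint): Travel of the plate clamp in m: 0 closed against the plates (where its spring returns it), up to 0.11; it grows as the clamp is pulled along the runway towards the rack's own -y. The spring pulls back with 3.6 N when closed and 60 N/m more as it is drawn (about 9 N at 90 mm).
- handle (a point): Blue upright handle post of the clamp, 26 x 26 mm, 46 mm high, its sides parallel to the rack's axes; this point is its middle, which lies 79 mm above the plank (post from 56 to 102 mm); it can be gripped either way round from above. The clamp's carriage below it is 56 x 50 mm; a wooden paddle that reaches back from it moves along, top 125 mm above the plank, 75 mm and more behind the post.
- pointer (a point): Tip of the black pointer on the clamp, 5 mm wide, reaching over the deck's front lip; it moves with the clamp and has the same own y as the middle of the handle.
- mark: Orange mark, a thin strip 6 mm wide (along rack y) and 40 mm long (along rack x) clipped over the deck's front lip 50 to 90 mm from the closed pointer towards the rack's own -y; its place differs from run to run. Origin at the lip's middle; axes parallel to the rack's. The pointer must come level with it: same own y, within 6 mm.
- brush: Hand scrub brush, 96 x 44 mm, 76 mm high, about 160 g, standing on the mat. Origin at the centre of the bristles' underside, x along its length, z up. White bristle block (90 x 38 mm), wooden back with its top at 34 mm, and on it a wooden grip ridge 56 mm long (x), 24 mm wide (y), 34 to 76 mm high, to be gripped across its width from above.
- brush_grip (a point): Middle of the brush's grip ridge, 58 mm above the bristles' underside. The bristles are springy: they start to give at 2.3 N and give 10 mm in all (then 5.3 N), so holding the brush 5 mm lower than where it first touches presses with about 3.8 N. At least 2.6 N counts as pressing; 20 N is too hard.
- mat: Round grey mat 124 mm across, 4 mm thick, fixed on the plank beside one end of the rack (left or right). Origin at the centre of its underside. The brush's place: upright, its centre within 35 mm of the mat's.
- tumbler: Glass tumbler upside down in the rack, 68 mm across, 112 mm high; origin under its centre. Leave alone.
- bowl: Red plastic rice bowl upside down in the rack, 108 mm across, 55 mm high; origin under its centre. Leave alone.
- canister: Round orange spice canister with a white press-button lid, 74 mm across, 103 mm high, standing beside the other end of the rack; origin under its centre. Leave it standing and closed.
- spoon: Wooden serving spoon 200 mm long lying on the plank between robot and rack; origin underneath. Leave alone.

How it is judged:
By the outcome, as a careful person would: the job done as asked, in the order asked, and still so for the second after the job is handed in, while the arm keeps its last pose, push and grip.
It also fails if it takes over 70 s, if anything falls off the work surface, if the arm or the gripper's body presses on something with over 40 N, if the wrist force passes 120 N, or if a joint passes its speed limit or range.

ROBOT

A 6-joint arm with a two-finger parallel gripper is mounted at the origin on the work surface. World frame = base frame: x ahead of the robot, y to its left, z up, the work surface at z = 0. Lengths are in m, angles in rad, forces in N, time in s.
With the tool pointing down it reaches from about 0.35 to 0.775 m from the base axis. Payload 7.3 kg.
Tool frame: the origin (TCP) lies at the centre of the arm's flange, where the gripper is bolted on; the fingertips stand 178 mm ahead of it and the grasp point (between the pads) lies 159 mm ahead of it; z points along the fingers, y is the line along which they close (so a half turn about z gives the same grasp; the last joint's range is limited). The gripper opens to 92 mm and grips with 3 to 60 N. Pads are 19 mm wide; open, the fingers measure 130 mm over their backs; the gripper's body (75 mm by 190 mm) begins 47 mm behind the grasp point.
Start: joints at [-1.336, 0.342, 1.524, -0, 1.275, -0.146], TCP at [0.195, -0.487, 0.405] pointing down, gripper open.
Joint ranges: [-2.53, 2.53], [-0.77, 2.02], [0.04, 2.7], [-1, 4.14], [0.28, 2.66], [-3.11, 3.11]. Speed limits (rad/s): [2.57, 2.57, 3.14, 3.14, 3.14, 3.14].

INTERFACE

Orientations are given as [roll, pitch, yaw] about the fixed x, y, z axes, in that order (R = Rz(yaw) Ry(pitch) Rx(roll)).
In Python, from cell import robot, vision, telemetry gives the robot as it stands (robot), with the cameras (vision) and the readings (telemetry).
- The arm moves only by the tool inch_along, called by a JSON object that holds its "fn" and its "kwargs", one argument or row to a line. Schema: {"type":"object","properties":{"deltas":{"type":"array","items":{"type":"array","items":{"type":"array","items":{"type":"number"},"minItems":6,"maxItems":6},"minItems":1,"maxItems":8},"minItems":1,"maxItems":1},"aperture":{"type":"number"},"grip_force":{"type":"number"},"only":{"type":"string"},"quiet":{"type":"boolean"},"lines":{"type":"string"}},"required":["deltas"],"additionalProperties":false}. deltas is a list that holds a single list of rows (three levels of brackets), with 1 to 8 rows, each of 6 numbers: dx, dy, dz in shares of 500 mm (1.0 is 500 mm), then a rotation vector rx, ry, rz in normalised numbers (1 is 180 degrees); each row shifts and turns the commanded pose from where the row before left it, along the tool's axes as they then stand; what a row does not reach is not made up. A row lasts 1/12 s, in which the tool goes at most 0.0417 m and 0.125 rad, less where a joint would pass 70% of its speed; a pose out of reach is approached as far as the arm can. aperture is the finger opening in m, set as the call begins (left out keeps the last). The fingers move at their own pace and stop on an object; grip_force is the grip in N (left out, the last holds). Time passes only in rows, so rows that do not move let the fingers close. The tool returns the time, the measured TCP pose, the force, the opening and the grip force at its end. only (a regular expression) keeps the lines of the reply that match it, lines (a string "A,B") keeps lines A to B, and quiet returns only ok. Shift and turn numbers lie between -1 and 1, and a call with a number outside is refused. Input that does not fit is refused with a message, and nothing moves.
- telemetry.observe(): the state, without advancing time (a new reading comes with each control period).
- vision.read_camera(name): name is "scene" or "side" or "wrist"; returns a dict with "image" (420x560x3 uint8, red, green, blue), "fx", "fy", "cx", "cy" (pixels), "pose" (4x4, takes a point from camera to world coordinates). Camera axes: x right, y down, z forward; pixel columns grow to the right and rows downward; lengths in m; the calibration is good to about 2 mm. A picture is of the moment at which its call begins. There is no depth.
- robot.hand_in(): hands the job in; it is judged then, once.
The state is a dict: "time": time; "qpos": joint angles; "qvel": joint speeds; "joint_efforts": joint torques, N m; "tool_pos": TCP position; "tool_rot": TCP orientation; "contact_force": force on the tool from outside, world axes, zero at the start; "torque": the same for the moment, N m; "opening": finger opening in m; "grip_force": force on a finger pad.
Only numpy, scipy, OpenCV 4.12 (cv2) and the standard library are available. Lean on these libraries where they do the work, as an engineer would, in place of code of your own. Each camera call takes 0.05 s, during which the arm holds its last target. There are 200 camera calls.

## Working session

There is one attempt and no reset: what is moved stays moved. The work goes in short steps, Python scripts to look and compute and a tool call to move; the robot and the scene stay as the last step left them, time stands still between calls to the robot, and variables do not carry over. Pictures are saved under pics/ and viewed, at most 10 in all, crops included, and the job is handed in when it is done.

```bash
ls; mkdir -p pics; python3 - <<'E'
from cell import robot, vision, telemetry
import cv2,numpy as np
s=telemetry.observe();print({k:np.round(v,3).tolist() for k,v in s.items()})
for n in("scene","side"):
    c=vision.read_camera(n);cv2.imwrite(f"pics/{n}0.png",c["image"][:,:,::-1]);print(n,c["fx"],c["cx"],c["cy"],np.round(c["pose"],3).tolist())
E
```

```text
cell.py
pics
{'time': 0.0, 'qpos': [-1.336, 0.343, 1.525, 0.0, 1.275, -0.146], 'qvel': [0.0, -0.001, -0.0, 0.001, 0.0, -0.002], 'joint_efforts': [-0.0, -43.124, -24.422, 0.071, 0.056, -0.0], 'tool_pos': [0.195, -0.487, 0.404], 'tool_rot': [-3.14, -0.0, 0.381], 'contact_force': [0.543, 0.698, -0.329], 'torque': [-0.007, 0.02, 0.048], 'grip_force': 0.0, 'opening': 0.092}
scene 481.74472755989774 275.66834875573454 204.65012189700255 [[0.882, 0.38, -0.278, 0.905], [0.471, -0.732, 0.493, -0.586], [-0.016, -0.566, -0.824, 1.103], [0.0, 0.0, 0.0, 1.0]]
side 427.5589869214714 284.3480835934563 197.39064595878267 [[-0.984, -0.116, 0.139, 0.461], [-0.181, 0.633, -0.753, 0.783], [-0.001, -0.766, -0.643, 0.755], [0.0, 0.0, 0.0, 1.0]]
```

View pics/scene0.png

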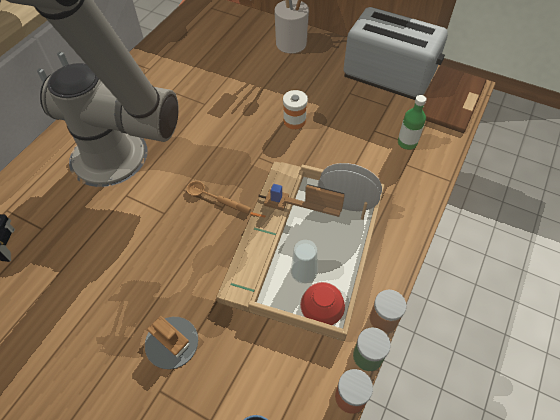

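View pics/side0.png

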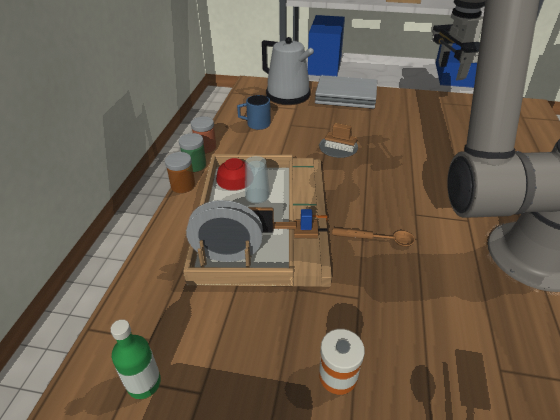

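The scene view shows the green lines near (264,231) and (243,287), the blue handle at (276,192), and the brush on its mat near (170,340). The orange mark isn't clear at this scale, so I'll zoom in.

```bash
cat > h.py <<'E'
from cell import robot, vision, telemetry
import cv2,numpy as np
def ray(c,u,v,z):
    P=np.array(c["pose"]);d=P[:3,:3]@[(u-c["cx"])/c["fx"],(v-c["cy"])/c["fy"],1]
    o=P[:3,3];return o+d*(z-o[2])/d[2]
def proj(c,p):
    P=np.array(c["pose"]);q=P[:3,:3].T@(np.array(p)-P[:3,3]);return [c["fx"]*q[0]/q[2]+c["cx"],c["fy"]*q[1]/q[2]+c["cy"]]
def blobs(c,lo,hi,roi=None,amin=6):
    hsv=cv2.cvtColor(c["image"],cv2.COLOR_RGB2HSV);m=cv2.inRange(hsv,np.array(lo),np.array(hi))
    if roi: k=np.zeros_like(m);x0,y0,x1,y1=roi;k[y0:y1,x0:x1]=1;m*=k
    n,l,st,ce=cv2.connectedComponentsWithStats(m)
    return [(ce[i].round(1).tolist(),st[i].tolist(),l==i) for i in range(1,n) if st[i][4]>=amin]
E
python3 - <<'E'
from h import *
R={"scene":(210,150,400,340),"side":(180,150,350,300)}
big=[]
for n in R:
    c=vision.read_camera(n);r=R[n]
    for nm,lo,hi,z in(("green",(55,60,30),(95,255,200),.04),("blue",(105,120,40),(130,255,255),.102),("orange",(5,200,140),(16,255,255),.037)):
        for ce,st,_ in blobs(c,lo,hi,r): print(n,nm,ce,st,ray(c,*ce,z).round(4))
    x0,y0,x1,y1=(215,165,315,305) if n=="scene" else (255,150,355,290)
    big.append(cv2.resize(c["image"][y0:y1,x0:x1],(400,560),interpolation=cv2.INTER_CUBIC))
cv2.imwrite("pics/crop1.png",np.hstack(big)[:,:,::-1])
E
```

```text
scene green [265.3, 231.2] [255, 228, 21, 7, 23] [ 0.5617 -0.0352  0.04  ]
scene green [242.3, 287.1] [231, 284, 23, 8, 36] [ 0.5882 -0.1981  0.04  ]
scene blue [276.5, 188.1] [271, 184, 11, 9, 64] [0.5447 0.0602 0.102 ]
side green [196.3, 158.7] [181, 150, 24, 22, 295] [ 0.8988 -0.1802  0.04  ]
side green [302.5, 166.0] [293, 166, 20, 1, 20] [ 0.589  -0.2001  0.04  ]
side green [304.0, 204.0] [293, 204, 23, 1, 23] [ 0.5606 -0.0373  0.04  ]
side blue [306.0, 219.0] [301, 209, 11, 21, 226] [0.5401 0.0838 0.102 ]
```

View pics/crop1.png

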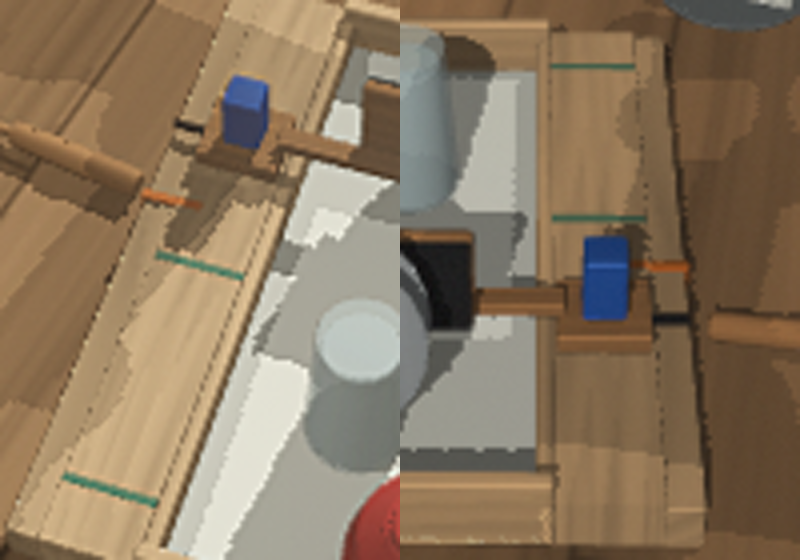

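The crop (4x) gives the orange mark from scene (250.8,213.8) to (265,216) and in the side view at (313–327, 216.8). The pointer tip is at scene (259.2,195.7) and side (327,229.8). The green-line rays from the two views agree, so rack yaw is about 0.167.

```bash
python3 - <<'E'
from h import *
big=[]
for n,(x0,y0,x1,y1) in {"scene":(130,300,210,380),"side":(300,110,380,190)}.items():
    c=vision.read_camera(n)
    big.append(cv2.resize(c["image"][y0:y1,x0:x1],(400,400),interpolation=cv2.INTER_CUBIC))
    for ce,st,m in blobs(c,(0,0,60),(180,70,255),(x0,y0,x1,y1),30):
        pts=np.argwhere(m)[:,::-1]; h=cv2.convexHull(pts.astype(np.int32))[:,0]
        W=np.array([ray(c,u,v,.004)[:2] for u,v in h],np.float32)
        print(n,"mat?",ce,st,cv2.minEnclosingCircle(W))
    pt=[((250.75,213.75),(265,216)),((259.2,195.7),)] if n=="scene" else [((313,216.75),(327,216.75)),((327,229.75),)]
    for g in pt: print(n,[ray(c,u,v,.038).round(4).tolist() for u,v in g])
cv2.imwrite("pics/brush1.png",np.hstack(big)[:,:,::-1])
# handle triangulation
C=[vision.read_camera(n) for n in("scene","side")]
A=np.zeros((3,3));b=np.zeros(3)
for c,roi in zip(C,((210,150,400,340),(255,180,350,300))):
    ce=blobs(c,(105,80,30),(130,255,255),roi,30);print([e[:2] for e in ce])
E
```

```text
scene mat? [172.1, 345.7] [145, 317, 53, 52, 1447] ((0.5003782510757446, -0.3810729682445526), 0.06235884875059128)
scene [[0.5008, -0.0046, 0.038], [0.5377, 0.0066, 0.038]]
scene [[0.492, 0.0571, 0.038]]
side mat? [337.1, 148.6] [319, 139, 39, 19, 499] ((0.5005194544792175, -0.3777225911617279), 0.06325078755617142)
side [[0.532, 0.0041, 0.038], [0.4979, -0.0022, 0.038]]
side [[0.4931, 0.0436, 0.038]]
[([276.4, 190.8], [271, 184, 11, 18, 112])]
[([306.0, 219.0], [301, 209, 11, 21, 228])]
```

View pics/brush1.png

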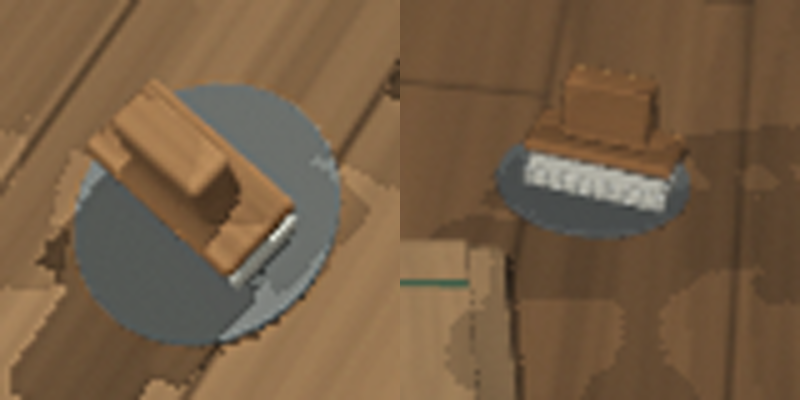

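The brush crop shows the grip ridge's top-face corners near scene crop (113,122), (150,82), (235,162), (193,195). The back's corners are at (88,148), (230,275), (297,208).

```bash
python3 - <<'E'
from h import *
S,D=[vision.read_camera(n) for n in("scene","side")]
f=lambda x,y:(130+x/5,300+y/5)
A,B,C=[ray(S,*f(*p),.038) for p in((88,148),(230,275),(297,208))]
print("back",A,B,C,"ctr",(A+C)/2,"yaw",np.arctan2(*(B-A)[1::-1]),np.linalg.norm(B-A),np.linalg.norm(C-B))
r=[ray(S,*f(*p),.080) for p in((113,122),(150,82),(235,162),(193,195))]
print("ridge ctr",np.mean(r,0),"yaw",np.arctan2(*(r[3]-r[0])[1::-1]),np.arctan2(*(r[2]-r[1])[1::-1]))
g=lambda x,y:(300+(x-400)/5,110+y/5)
a,b=[ray(D,*g(*p),.038) for p in((527,142),(687,172))]
print("side back edge",a,b,np.arctan2(*(b-a)[1::-1]),np.linalg.norm(b-a))
a,b=[ray(D,*g(*p),.080) for p in((566,85),(656,95))]
print("side ridge near edge",a,b,np.linalg.norm(a-b))
def tri(u,v):
    M=[];q=[]
    for c,p in((S,u),(D,v)):
        o=np.array(c["pose"])[:3,3];d=ray(c,*p,0)-o;d/=np.linalg.norm(d);N=np.eye(3)-np.outer(d,d);M.append(N);q.append(N@o)
    return np.linalg.lstsq(np.vstack(M),np.hstack(q),rcond=None)[0]
Y=np.array([-.166,.986,0]);O=np.array([.5728,-.1052,.04])
for n,u,v in(("pointer",(259.2,196),(327,229.75)),("mark",(258,214.9),(320,216.75)),("handle",(276.4,190.8),(306,219))):
    p=tri(u,v);print(n,p.round(4),"along y",((p-O)@Y).round(4),"x",((p-O)@[.986,.166,0]).round(4))
E
```

```text
back [ 0.44881683 -0.38927726  0.038     ] [ 0.5398233  -0.40690774  0.038     ] [ 0.54928417 -0.3678508   0.038     ] ctr [ 0.4990505  -0.37856403  0.038     ] yaw -0.19135739878669603 0.09269850004561665 0.04018647084390004
ridge ctr [ 0.49757332 -0.37663697  0.08      ] yaw -0.2051787117975548 -0.22665400919527273
side back edge [ 0.54087882 -0.36073309  0.038     ] [ 0.44092888 -0.34431765  0.038     ] 2.9788092683715854 0.10128897627851008
side ridge near edge [ 0.5197705  -0.36254564  0.08      ] [ 0.46499215 -0.360642    0.08      ] 0.054811419802062465
pointer [0.494  0.0517 0.0453] along y 0.1678 x -0.0517
mark [0.5171 0.0012 0.0373] along y 0.1142 x -0.0373
handle [0.5422 0.0641 0.0837] along y 0.172 x -0.0021
```

Pointer and handle both sit at runway y ≈ 0.168 and the mark at ≈ 0.114, so the pull is about 54 mm. The brush is at about (0.498,-0.377) with yaw about -0.2. I'll write a helper that works out the remaining shift.

```bash
cat > go.py <<'E'
import sys
from h import *
from scipy.spatial.transform import Rotation as Ro
x,y,z,yaw=map(float,sys.argv[1:5]);s=telemetry.observe()
R=Ro.from_euler("xyz",s["tool_rot"]);T=Ro.from_euler("ZX",[yaw,np.pi])
print("now",np.round(s["tool_pos"],4),np.round(s["tool_rot"],3),"F",np.round(s["contact_force"],2),"t",s["time"])
print("shift, then turn:",R.inv().apply(np.array([x,y,z])-s["tool_pos"]).round(4),(R.inv()*T).as_rotvec().round(3))
E
python3 go.py .498 -.377 .32 -.2
```

```text
now [ 0.1951 -0.4874  0.4047] [ 3.142 -0.     0.381] F [ 0.19  0.16 -0.04] t 0.5
shift, then turn: [0.3222 0.0101 0.0847] [ 0.    -0.     0.581]
```

The manual's scale: shifts go in shares of 500 mm and turns go in shares of 180 degrees. Converting my numbers, 0.036 m is 0.072, 0.001 m is 0.002.

{"fn": "inch_along", "kwargs": {
  "deltas": [
    [[0.072,0.002,0.018,0,0,0],[0.072,0.002,0.018,0,0,0],[0.072,0.002,0.018,0,0,0],[0.072,0.002,0.018,0,0,0],[0.072,0.002,0.018,0,0,0],[0.072,0.002,0.018,0,0,0],[0.072,0.002,0.018,0,0,0],[0.072,0.002,0.018,0,0,0]]
  ],
  "aperture": 0.092
}}

```text
time: 1.17
tool_pos: [0.4671, -0.3869, 0.3323]
tool_rot: [3.141, 0.0, 0.381]
contact_force: [-0.3, -0.4, -0.7]
opening: 0.0918
grip_force: 0.0
```

{"fn": "inch_along", "kwargs": {
  "deltas": [
    [[0.068,0.004,0.024,0,0,0],[0,0,0,0,0,0.0369],[0,0,0,0,0,0.0369],[0,0,0,0,0,0.0369],[0,0,0,0,0,0.0369],[0,0,0,0,0,0.0372],[0,0,0,0,0,0],[0,0,0,0,0,0]]
  ]
}}

```text
time: 1.83
tool_pos: [0.4978, -0.377, 0.3207]
tool_rot: [3.142, 0.0, -0.197]
contact_force: [0.1, 0.9, 0.3]
opening: 0.092
grip_force: 0.0
```

```bash
python3 go.py .498 -.377 .223 -.2; python3 -c "
from h import *
c=vision.read_camera('wrist');cv2.imwrite('pics/w1.png',c['image'][:,:,::-1]);print(proj(c,[.498,-.377,.08]),proj(c,[.498+.028*.98,-.377-.028*.199,.08]))"
```

```text
now [ 0.4978 -0.377   0.3207] [ 3.142  0.    -0.197] F [0.08 0.92 0.3 ] t 1.8333
shift, then turn: [ 0.0002 -0.0001  0.0977] [0.    0.    0.003]
[np.float64(273.45124545892304), np.float64(223.22580915903353)] [np.float64(273.56207210354063), np.float64(183.31274779744913)]
```

View pics/w1.png

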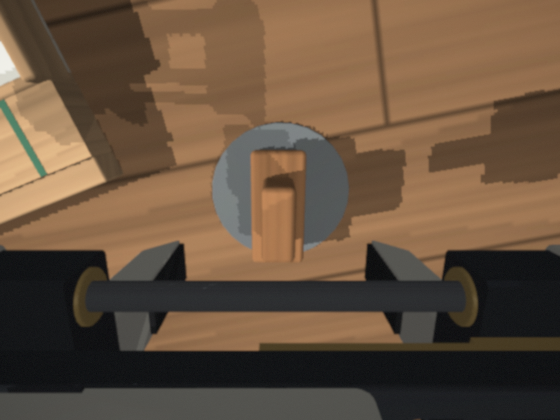

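The wrist view shows the ridge upright in the image, at columns 262–294 with its front end at row 187. That is about 3 mm right of and 2.5 mm nearer than predicted, so I'll correct for it and descend.

Converted, 0.025 m is 0.05, 0.003 m is 0.006.

{"fn": "inch_along", "kwargs": {
  "deltas": [
    [[-0.004,0.006,0.04,0,0,0],[0,0,0.05,0,0,0],[0,0,0.05,0,0,0],[0,0,0.036,0,0,0],[0,0,0.02,0,0,0],[0,0,0,0,0,0],[0,0,0,0,0,0]]
  ]
}}

```text
time: 2.47
tool_pos: [0.4954, -0.3797, 0.223]
tool_rot: [3.142, -0.0, -0.199]
contact_force: [-1.8, -0.1, 0.5]
opening: 0.092
grip_force: 0.0
```

{"fn": "inch_along", "kwargs": {
  "deltas": [
    [[0,0,0,0,0,0],[0,0,0,0,0,0],[0,0,0,0,0,0],[0,0,0,0,0,0],[0,0,0,0,0,0],[0,0,0,0,0,0],[0,0,0,0,0,0],[0,0,0,0,0,0]]
  ],
  "aperture": 0.0,
  "grip_force": 30
}}

```text
time: 3.13
tool_pos: [0.4952, -0.3795, 0.2228]
tool_rot: [3.142, -0.0, -0.2]
contact_force: [-1.0, 0.4, 0.5]
opening: 0.043
grip_force: 0.0
```

```bash
python3 go.py .498 -.377 .33 -.2
```

```text
now [ 0.4952 -0.3795  0.2228] [ 3.142 -0.    -0.2  ] F [-1.01  0.39  0.54] t 3.1333
shift, then turn: [ 0.0022 -0.003  -0.1072] [ 0. -0. -0.]
```

{"fn": "inch_along", "kwargs": {
  "deltas": [
    [[0,0,0,0,0,0],[0,0,0,0,0,0],[0,0,0,0,0,0],[0,0,0,0,0,0],[0,0,0,0,0,0],[0,0,0,0,0,0]]
  ],
  "aperture": 0.0,
  "grip_force": 30
}}

```text
time: 3.63
tool_pos: [0.4953, -0.3795, 0.2227]
tool_rot: [3.142, 0.0, -0.2]
contact_force: [0.8, 1.3, 1.0]
opening: 0.024
grip_force: 30.0
```

{"fn": "inch_along", "kwargs": {
  "deltas": [
    [[0,0,-0.03,0,0,0],[0,0,-0.05,0,0,0],[0,0,-0.06,0,0,0],[0,0,-0.06,0,0,0],[0,0,0,0,0,0],[0,0,0,0,0,0]]
  ]
}}

```text
time: 4.13
tool_pos: [0.4954, -0.3797, 0.3244]
tool_rot: [3.14, -0.003, -0.2]
contact_force: [-0.9, -0.3, -3.1]
opening: 0.0237
grip_force: 30.0
```

```bash
python3 -c "
import numpy as np
O=np.array([.5728,-.1052]);Y=np.array([-.166,.986]);X=np.array([.986,.166])
for y in(.072,-.097):print(O+y*Y+.003*X)"; python3 go.py .5638 -.0337 .323 1.738
```

```text
[ 0.563806 -0.03371 ]
[ 0.59186  -0.200344]
now [ 0.4954 -0.3797  0.3244] [ 3.14e+00 -3.00e-03 -2.00e-01] F [-0.89 -0.27 -3.1 ] t 4.1333
shift, then turn: [-0.0018 -0.3527  0.0006] [ 0.004 -0.    -1.938]
```

Converted, -0.04 m is -0.08.

{"fn": "inch_along", "kwargs": {
  "deltas": [
    [[0,-0.08,0,0,0,0],[0,-0.08,0,0,0,0],[0,-0.08,0,0,0,0],[0,-0.08,0,0,0,0],[0,-0.08,0,0,0,0],[0,-0.08,0,0,0,0],[0,-0.08,0,0,0,0],[0,-0.08,0,0,0,0]]
  ]
}}

```text
time: 4.8
tool_pos: [0.5584, -0.0639, 0.3207]
tool_rot: [-3.142, 0.004, -0.2]
contact_force: [0.5, -0.3, -0.8]
opening: 0.0239
grip_force: 30.0
```

{"fn": "inch_along", "kwargs": {
  "deltas": [
    [[-0.004,-0.066,0,0,0,0],[0,0,0,0,0,-0.0382],[0,0,0,0,0,-0.0382],[0,0,0,0,0,-0.0382],[0,0,0,0,0,-0.0382],[0,0,0,0,0,-0.0382],[0,0,0,0,0,-0.0382],[0,0,0,0,0,-0.0382]]
  ]
}}

```text
time: 5.47
tool_pos: [0.5629, -0.0331, 0.3206]
tool_rot: [-3.139, 0.003, 0.646]
contact_force: [0.3, 0.5, -1.9]
opening: 0.0237
grip_force: 30.0
```

{"fn": "inch_along", "kwargs": {
  "deltas": [
    [[0,0,0,0,0,-0.0382],[0,0,0,0,0,-0.0382],[0,0,0,0,0,-0.0382],[0,0,0,0,0,-0.0382],[0,0,0,0,0,-0.0382],[0,0,0,0,0,-0.0382],[0,0,0,0,0,-0.0382],[0,0,0,0,0,-0.0382]]
  ]
}}

```text
time: 6.13
tool_pos: [0.5629, -0.0331, 0.3206]
tool_rot: [-3.138, -0.001, 1.606]
contact_force: [-0.1, -0.2, -1.7]
opening: 0.0233
grip_force: 30.0
```

{"fn": "inch_along", "kwargs": {
  "deltas": [
    [[0,0,0,0,0,-0.0382],[0,0,0,0,0,-0.0057],[0,0,0,0,0,0],[0,0,0,0,0,0]]
  ]
}}

```text
time: 6.47
tool_pos: [0.5633, -0.0332, 0.3217]
tool_rot: [-3.14, -0.001, 1.734]
contact_force: [0.4, -0.6, -3.0]
opening: 0.0238
grip_force: 30.0
```

```bash
python3 go.py .5638 -.0337 .263 1.738; python3 -c "
from h import *
a=[vision.read_camera(n)['image'] for n in('scene','wrist')]
cv2.imwrite('pics/p2.png',np.hstack([cv2.resize(a[0][140:320,180:400],(440,360)),cv2.resize(a[1],(360,360))])[:,:,::-1])"
```

```text
now [ 0.5633 -0.0332  0.3217] [-3.140e+00 -1.000e-03  1.734e+00] F [ 0.36 -0.59 -2.97] t 6.4667
shift, then turn: [-0.0006  0.0006  0.0587] [-0.002 -0.001 -0.004]
```

View pics/p2.png

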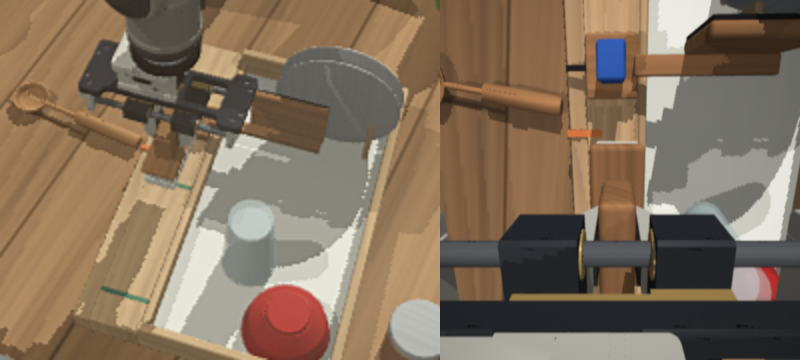

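The brush hangs over the start line, in line with the runway and clear of the clamp and the mark. I'll descend and feel for contact.

Converted, 0.02 m is 0.04, 0.012 m is 0.024, -0.004 rad is -0.0013.

{"fn": "inch_along", "kwargs": {
  "deltas": [
    [[0,0,0.04,0,0,0],[0,0,0.04,0,0,0],[0,0,0.024,0,0,0],[0,0,0.012,0,0,-0.0013],[0,0,0,0,0,0],[0,0,0,0,0,0],[0,0,0,0,0,0]]
  ]
}}

```text
time: 7.15
tool_pos: [0.5639, -0.0333, 0.2657]
tool_rot: [3.14, 0.001, 1.741]
contact_force: [0.6, 0.6, -1.8]
opening: 0.0239
grip_force: 30.0
```

{"fn": "inch_along", "kwargs": {
  "deltas": [
    [[0,0,0.004,0,0,0],[0,0,0.004,0,0,0],[0,0,0.004,0,0,0],[0,0,0.004,0,0,0],[0,0,0,0,0,0],[0,0,0,0,0,0],[0,0,0,0,0,0]]
  ]
}}

```text
time: 7.73
tool_pos: [0.5636, -0.0332, 0.257]
tool_rot: [3.141, 0.0, 1.742]
contact_force: [-0.1, -0.5, 1.0]
opening: 0.0238
grip_force: 30.0
```

```bash
python3 go.py .592 -.2003 .254 1.738
```

```text
now [ 0.5636 -0.0332  0.257 ] [3.141 0.    1.742] F [-0.15 -0.53  1.05] t 7.7333
shift, then turn: [-0.1695 -0.0004  0.003 ] [0.001 0.    0.004]
```

Converted, 0.002 m is 0.004.

{"fn": "inch_along", "kwargs": {
  "deltas": [
    [[0,0,0.004,0,0,0],[0,0,0.004,0,0,0],[0,0,0,0,0,0],[0,0,0,0,0,0],[0,0,0,0,0,0]]
  ]
}}

```text
time: 8.15
tool_pos: [0.5636, -0.0332, 0.2528]
tool_rot: [3.141, 0.0, 1.742]
contact_force: [0.2, -0.3, 3.2]
opening: 0.0241
grip_force: 30.0
```

```bash
python3 go.py .592 -.2003 .253 1.738
```

```text
now [ 0.5636 -0.0332  0.2528] [3.141 0.    1.742] F [ 0.16 -0.26  3.21] t 8.15
shift, then turn: [-1.695e-01 -5.000e-04 -1.000e-04] [0.    0.    0.004]
```

Converted, -0.008 m is -0.016, -0.006 m is -0.012.

{"fn": "inch_along", "kwargs": {
  "deltas": [
    [[-0.012,0,0,0,0,0],[-0.016,0,0,0,0,0],[-0.016,0,0,0,0,0],[-0.016,0,0,0,0,0],[-0.016,0,0,0,0,0],[-0.016,0,0,0,0,0],[-0.016,0,0,0,0,0],[-0.016,0,0,0,0,0]]
  ]
}}

```text
time: 8.82
tool_pos: [0.5741, -0.0953, 0.2527]
tool_rot: [-3.141, -0.0, 1.741]
contact_force: [0.2, 2.8, 3.8]
opening: 0.0235
grip_force: 30.0
```

```bash
python3 go.py .592 -.2003 .253 1.738
```

```text
now [ 0.5741 -0.0953  0.2527] [-3.141 -0.     1.741] F [0.19 2.81 3.75] t 8.8167
shift, then turn: [-0.1065 -0.0002 -0.0003] [-0.    -0.     0.003]
```

Converted, -0.008 m is -0.016.

{"fn": "inch_along", "kwargs": {
  "deltas": [
    [[-0.016,0,0,0,0,0],[-0.016,0,0,0,0,0],[-0.016,0,0,0,0,0],[-0.016,0,0,0,0,0],[-0.016,0,0,0,0,0],[-0.016,0,0,0,0,0],[-0.016,0,0,0,0,0],[-0.016,0,0,0,0,0]]
  ]
}}

```text
time: 9.48
tool_pos: [0.585, -0.1581, 0.2527]
tool_rot: [-3.142, 0.0, 1.742]
contact_force: [-0.4, 3.0, 1.7]
opening: 0.024
grip_force: 30.0
```

{"fn": "inch_along", "kwargs": {
  "deltas": [
    [[-0.016,0,0,0,0,0],[-0.016,0,0,0,0,0],[-0.016,0,0,0,0,0],[-0.016,0,0,0,0,0],[-0.014,0,0,0,0,0],[-0.006,0,0,0,0,0],[0,0,0,0,0,0],[0,0,0,0,0,0]]
  ]
}}

```text
time: 10.15
tool_pos: [0.5921, -0.1996, 0.2529]
tool_rot: [3.141, 0.002, 1.742]
contact_force: [-0.9, -2.8, 2.6]
opening: 0.0237
grip_force: 30.0
```

```bash
python3 go.py .592 -.2003 .253 1.738
```

```text
now [ 0.5921 -0.1996  0.2529] [3.141e+00 2.000e-03 1.742e+00] F [-0.87 -2.81  2.63] t 10.15
shift, then turn: [-0.0007 -0.0003 -0.0001] [0.    0.002 0.004]
```

Converted, -0.003 m is -0.006, -0.002 m is -0.004.

{"fn": "inch_along", "kwargs": {
  "deltas": [
    [[-0.006,0,0,0,0,0],[-0.004,0,0,0,0,0],[0,0,0,0,0,0],[0,0,0,0,0,0]]
  ]
}}

```text
time: 10.48
tool_pos: [0.5929, -0.2035, 0.2527]
tool_rot: [-3.141, -0.0, 1.742]
contact_force: [-1.4, 0.6, 2.4]
opening: 0.024
grip_force: 30.0
```

{"fn": "inch_along", "kwargs": {
  "deltas": [
    [[0,0,-0.02,0,0,0],[0,0,-0.04,0,0,0],[0,0,-0.06,0,0,0],[0,0,0,0,0,0],[0,0,0,0,0,0]]
  ]
}}

```text
time: 10.9
tool_pos: [0.5932, -0.2038, 0.3146]
tool_rot: [3.139, 0.002, 1.742]
contact_force: [-0.0, 0.4, -1.4]
opening: 0.024
grip_force: 30.0
```

```bash
python3 go.py .4975 -.3795 .31 -0.2
```

```text
now [ 0.5932 -0.2038  0.3146] [3.139e+00 2.000e-03 1.742e+00] F [-0.03  0.43 -1.43] t 10.9
shift, then turn: [-0.1568 -0.1242  0.0047] [ 4.000e-03 -1.000e-03  1.942e+00]
```

Converted, -0.033 m is -0.066, -0.031 m is -0.062, 0.12 rad is 0.0382.

{"fn": "inch_along", "kwargs": {
  "deltas": [
    [[-0.062,-0.05,0.002,0,0,0],[-0.062,-0.05,0.002,0,0,0],[-0.062,-0.05,0.002,0,0,0],[-0.062,-0.05,0.002,0,0,0],[-0.066,-0.048,0.002,0,0,0],[0,0,0,0,0,0.0382],[0,0,0,0,0,0.0382],[0,0,0,0,0,0.0382]]
  ]
}}

```text
time: 11.57
tool_pos: [0.4963, -0.3803, 0.3059]
tool_rot: [-3.139, -0.002, 1.374]
contact_force: [0.2, 0.3, -1.5]
opening: 0.0238
grip_force: 30.0
```

{"fn": "inch_along", "kwargs": {
  "deltas": [
    [[0,0,0,0,0,0.0382],[0,0,0,0,0,0.0382],[0,0,0,0,0,0.0382],[0,0,0,0,0,0.0382],[0,0,0,0,0,0.0382],[0,0,0,0,0,0.0382],[0,0,0,0,0,0.0382],[0,0,0,0,0,0.0382]]
  ]
}}

```text
time: 12.23
tool_pos: [0.4971, -0.3792, 0.306]
tool_rot: [-3.139, 0.001, 0.416]
contact_force: [0.6, -0.2, -1.6]
opening: 0.0242
grip_force: 30.0
```

{"fn": "inch_along", "kwargs": {
  "deltas": [
    [[0,0,0,0,0,0.0382],[0,0,0,0,0,0.0382],[0,0,0,0,0,0.0382],[0,0,0,0,0,0.0382],[0,0,0,0,0,0.0382],[0,0,0,0,0,0.007],[0,0,0,0,0,0],[0,0,0,0,0,0]]
  ]
}}

```text
time: 12.9
tool_pos: [0.4973, -0.3794, 0.307]
tool_rot: [-3.141, 0.001, -0.197]
contact_force: [0.3, 0.9, -2.6]
opening: 0.0239
grip_force: 30.0
```

```bash
python3 go.py .4975 -.3795 .225 -0.2
```

```text
now [ 0.4973 -0.3794  0.307 ] [-3.141e+00  1.000e-03 -1.970e-01] F [ 0.31  0.9  -2.65] t 12.9
shift, then turn: [0.0003 0.0001 0.082 ] [-0.001  0.001  0.003]
```

{"fn": "inch_along", "kwargs": {
  "deltas": [
    [[0,0,0.05,0,0,0],[0,0,0.05,0,0,0],[0,0,0.04,0,0,0],[0,0,0.016,0,0,0],[0,0,0.006,0,0,0],[0,0,0.006,0,0,0],[0,0,0,0,0,0],[0,0,0,0,0,0]]
  ]
}}

```text
time: 13.57
tool_pos: [0.4977, -0.3798, 0.2249]
tool_rot: [3.14, -0.002, -0.2]
contact_force: [0.0, -0.7, -2.1]
opening: 0.0241
grip_force: 30.0
```

```bash
python3 go.py .4975 -.3795 .2225 -0.2
```

```text
now [ 0.4977 -0.3798  0.2249] [ 3.14e+00 -2.00e-03 -2.00e-01] F [ 0.01 -0.66 -2.05] t 13.5667
shift, then turn: [-0.0003 -0.0002  0.0024] [ 0.001 -0.002  0.   ]
```

Converted, 0.0015 m is 0.003, 0.001 m is 0.002.

{"fn": "inch_along", "kwargs": {
  "deltas": [
    [[0,0,0.003,0,0,0],[0,0,0.002,0,0,0],[0,0,0,0,0,0],[0,0,0,0,0,0]]
  ]
}}

```text
time: 13.9
tool_pos: [0.4977, -0.3798, 0.2221]
tool_rot: [3.14, -0.002, -0.2]
contact_force: [1.1, -0.4, 0.5]
opening: 0.0237
grip_force: 30.0
```

{"fn": "inch_along", "kwargs": {
  "deltas": [
    [[0,0,0,0,0,0],[0,0,0,0,0,0],[0,0,0,0,0,0],[0,0,0,0,0,0],[0,0,0,0,0,0],[0,0,0,0,0,0],[0,0,0,0,0,0],[0,0,0,0,0,0]]
  ],
  "aperture": 0.092
}}

```text
time: 14.57
tool_pos: [0.4974, -0.3795, 0.2212]
tool_rot: [3.142, 0.0, -0.2]
contact_force: [-0.0, 0.2, -0.2]
opening: 0.0727
grip_force: 0.0
```

{"fn": "inch_along", "kwargs": {
  "deltas": [
    [[0,0,-0.02,0,0,0],[0,0,-0.04,0,0,0],[0,0,-0.06,0,0,0],[0,0,-0.06,0,0,0],[0,0,-0.04,0,0,0],[0,0,0,0,0,0]]
  ]
}}

```text
time: 15.07
tool_pos: [0.4981, -0.3801, 0.3375]
tool_rot: [3.136, -0.009, -0.2]
contact_force: [0.7, -0.2, 0.3]
opening: 0.0917
grip_force: 0.0
```

```bash
python3 - <<'E'
from h import *
c=vision.read_camera('wrist');a=vision.read_camera('scene')['image'][300:380,130:210]
cv2.imwrite('pics/p3.png',np.hstack([cv2.resize(a,(360,360)),cv2.resize(c['image'],(440,360))])[:,:,::-1])
E
python3 go.py .5437 .0614 .33 0.167
```

```text
now [ 0.4974 -0.3794  0.3327] [ 3.14e+00 -2.00e-03 -2.00e-01] F [ 0.46 -0.05 -0.88] t 15.1667
shift, then turn: [-0.0423 -0.4413  0.002 ] [ 0.002 -0.002 -0.367]
```

View pics/p3.png

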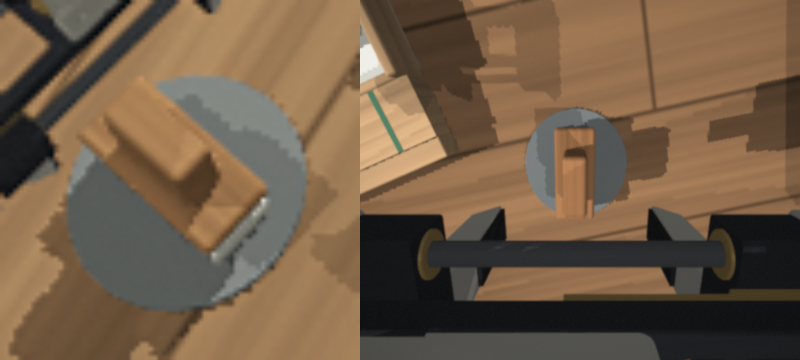

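The brush stands upright and free on its mat. Next is the handle.

{"fn": "inch_along", "kwargs": {
  "deltas": [
    [[-0.008,-0.08,0,0,0,0],[-0.008,-0.08,0,0,0,0],[-0.008,-0.08,0,0,0,0],[-0.008,-0.08,0,0,0,0],[-0.008,-0.08,0,0,0,0],[-0.008,-0.08,0,0,0,0],[-0.008,-0.08,0,0,0,0],[-0.008,-0.08,0,0,0,0]]
  ]
}}

```text
time: 15.83
tool_pos: [0.5291, -0.0575, 0.33]
tool_rot: [-3.142, 0.003, -0.2]
contact_force: [0.9, -0.5, -0.4]
opening: 0.0917
grip_force: 0.0
```

{"fn": "inch_along", "kwargs": {
  "deltas": [
    [[-0.008,-0.08,0,0,0,0],[-0.008,-0.08,0,0,0,0],[-0.004,-0.08,0.004,0,0,0],[0,0,0,0,0,-0.0392],[0,0,0,0,0,-0.0388],[0,0,0,0,0,-0.0388],[0,0,0,0,0,0],[0,0,0,0,0,0]]
  ]
}}

```text
time: 16.5
tool_pos: [0.5435, 0.0601, 0.3282]
tool_rot: [-3.141, 0.002, 0.163]
contact_force: [0.0, 0.2, -0.4]
opening: 0.0914
grip_force: 0.0
```

```bash
python3 - <<'E'
from h import *
c=vision.read_camera('wrist');cv2.imwrite('pics/w4.png',c['image'][:,:,::-1])
for ce,st,_ in blobs(c,(105,80,30),(130,255,255),None,60): print(ce,st,ray(c,*ce,.102).round(4))
print(proj(c,[.543,.0604,.102]))
E
python3 go.py .543 .0604 .247 0.167
```

```text
[275.1, 221.6] [256, 195, 39, 54, 1908] [0.5489 0.0596 0.102 ]
[np.float64(272.318433900794), np.float64(230.0028579659414)]
now [0.5436 0.06   0.3284] [-3.141e+00  2.000e-03  1.630e-01] F [-0.18  0.14  0.23] t 16.55
shift, then turn: [-0.0003 -0.0005  0.0814] [-0.     0.002 -0.004]
```

View pics/w4.png

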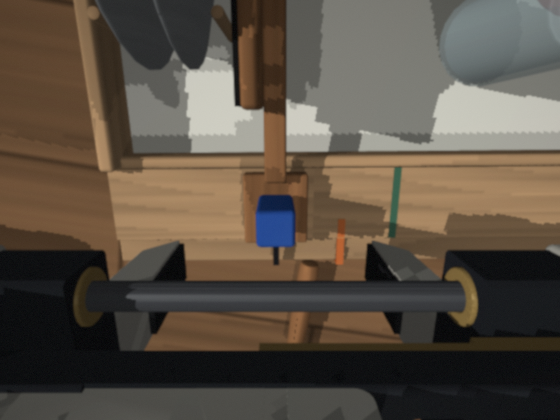

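The wrist view shows the blue post at columns 256–294, rows 195–248, the pointer tip at (276,262) and the mark around (340,242). I'll recompute the post's centre from its edges.

```bash
python3 - <<'E'
from h import *
c=vision.read_camera('wrist');S=vision.read_camera('scene')
X=np.array([.986,.166,0]);Y=np.array([-.166,.986,0])
b=ray(c,275,195,.102);f=ray(c,275,249,.056);print("ctr from back",b-.013*X,"front",f+.013*X)
l,r=ray(c,256,215,.102),ray(c,295,215,.102);print("mid",(l+r)/2,"w",np.linalg.norm(l-r))
p=ray(c,276,262,.0453);m=[ray(c,340,v,.0375) for v in(219,264)];print("ptr",p,"mark",m,"travel",(p-m[0])@Y,(p-m[1])@Y)
for z in(.102,):print("scene pred px back/side", [proj(S,q) for q in (b,b-.026*X)])
E
python3 go.py .546 .0604 .247 .167
```

```text
ctr from back [0.55359941 0.06014249 0.102     ] front [0.52365788 0.05538077 0.056     ]
mid [0.55348435 0.05985189 0.102     ] w 0.02490231492135371
ptr [0.49469979 0.04972325 0.0453    ] mark [array([0.5387929 , 0.00241038, 0.0375    ]), array([ 0.49828138, -0.00646928,  0.0375    ])] travel 0.05396994919062245 0.05600037490678128
scene pred px back/side [[np.float64(284.3403474860996), np.float64(190.6349787104125)], [np.float64(274.7629180809663), np.float64(188.14030599373447)]]
now [0.5437 0.0598 0.3288] [-3.142e+00  1.000e-03  1.640e-01] F [0.77 0.44 0.48] t 16.65
shift, then turn: [ 0.0024 -0.0002  0.0818] [-0.     0.001 -0.003]
```

Converted, 0.02 m is 0.04, 0.015 m is 0.03.

{"fn": "inch_along", "kwargs": {
  "deltas": [
    [[0.002,0,0.04,0,0,0],[0,0,0.04,0,0,0],[0,0,0.04,0,0,0],[0,0,0.03,0,0,0],[0,0,0.012,0,0,0],[0,0,0,0,0,0],[0,0,0,0,0,0]]
  ]
}}

```text
time: 17.23
tool_pos: [0.545, 0.0601, 0.2485]
tool_rot: [3.141, -0.0, 0.166]
contact_force: [-0.4, -0.2, -0.0]
opening: 0.0918
grip_force: 0.0
```

{"fn": "inch_along", "kwargs": {
  "deltas": [
    [[0,0,0,0,0,0],[0,0,0,0,0,0],[0,0,0,0,0,0],[0,0,0,0,0,0],[0,0,0,0,0,0],[0,0,0,0,0,0],[0,0,0,0,0,0],[0,0,0,0,0,0]]
  ],
  "aperture": 0.0,
  "grip_force": 40
}}

```text
time: 17.9
tool_pos: [0.5448, 0.0603, 0.2482]
tool_rot: [3.142, -0.0, 0.167]
contact_force: [0.3, 0.3, -0.7]
opening: 0.0429
grip_force: 0.0
```

{"fn": "inch_along", "kwargs": {
  "deltas": [
    [[0,0,0,0,0,0],[0,0,0,0,0,0],[0,0,0,0,0,0],[0,0,0,0,0,0],[0,0,0,0,0,0],[0,0,0,0,0,0]]
  ]
}}

```text
time: 18.4
tool_pos: [0.5448, 0.0603, 0.2482]
tool_rot: [3.142, 0.0, 0.167]
contact_force: [0.4, 0.4, -0.5]
opening: 0.0259
grip_force: 40.0
```

```bash
python3 go.py .5437 .0604 .247 .167
```

```text
now [0.5448 0.0603 0.2482] [3.142 0.    0.167] F [ 0.35  0.36 -0.45] t 18.4
shift, then turn: [-0.001  -0.0003  0.0012] [ 0.  0. -0.]
```

Converted, 0.009 m is 0.018, 0.007 m is 0.014.

{"fn": "inch_along", "kwargs": {
  "deltas": [
    [[0,0.008,0,0,0,0],[0,0.014,0,0,0,0],[0,0.018,0,0,0,0],[0,0.018,0,0,0,0],[0,0.018,0,0,0,0],[0,0.014,0,0,0,0],[0,0.01,0,0,0,0],[0,0,0,0,0,0]]
  ]
}}

```text
time: 19.07
tool_pos: [0.5533, 0.0106, 0.2482]
tool_rot: [-3.141, -0.0, 0.166]
contact_force: [0.4, 6.9, -0.0]
opening: 0.0259
grip_force: 40.0
```

{"fn": "inch_along", "kwargs": {
  "deltas": [
    [[0,0.004,0,0,0,0],[0,0.004,0,0,0,0],[0,0,0,0,0,0],[0,0,0,0,0,0],[0,0,0,0,0,0],[0,0,0,0,0,0]]
  ]
}}

```text
time: 19.57
tool_pos: [0.5538, 0.0075, 0.2482]
tool_rot: [-3.14, -0.0, 0.167]
contact_force: [1.9, 7.3, -0.2]
opening: 0.0256
grip_force: 40.0
```

```bash
python3 - <<'E'
from h import *
A=[]
for n,(x0,y0,x1,y1) in {"scene":(235,190,285,240),"side":(295,190,345,240)}.items():
    A.append(cv2.resize(vision.read_camera(n)['image'][y0:y1,x0:x1],(400,400),interpolation=cv2.INTER_CUBIC))
cv2.imwrite('pics/p5.png',np.hstack(A)[:,:,::-1]);w=vision.read_camera('wrist');cv2.imwrite('pics/w6.png',w['image'][:,:,::-1])
E
python3 go.py .5537 .0071 .248 .167
```

```text
now [0.5538 0.0075 0.2482] [-3.14  -0.     0.167] F [ 0.65  6.15 -0.9 ] t 19.7167
shift, then turn: [-0.0002  0.0004  0.0002] [-0.001 -0.    -0.   ]
```

View pics/p5.png

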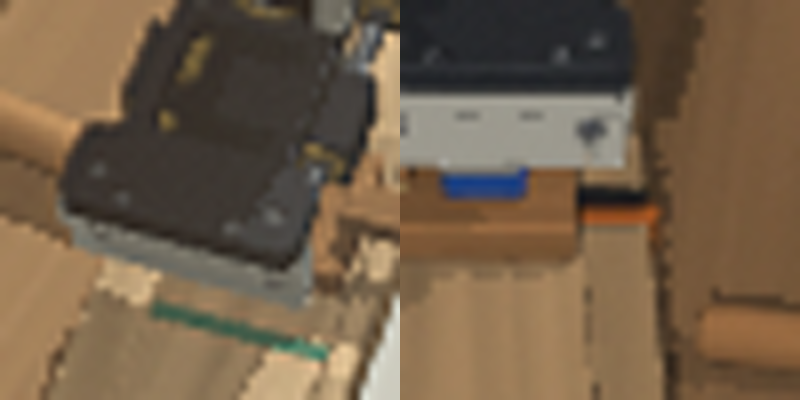

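View pics/w6.png

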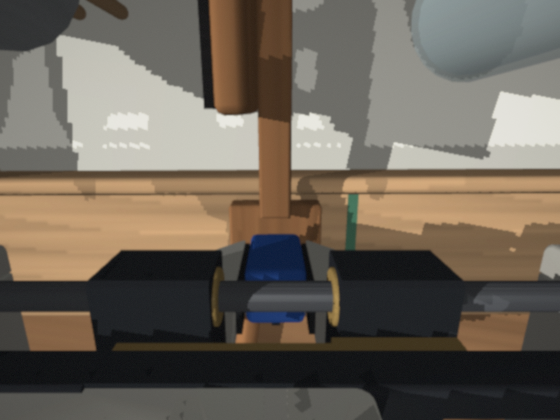

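In the side crop the black pointer lies just above the orange mark: pointer row ≈ 214.9, mark row ≈ 216.7. I'll turn that into an offset, allowing for the two heights.

```bash
python3 - <<'E'
from h import *
D=vision.read_camera("side");Y=np.array([-.166,.986,0]);O=np.array([.5728,-.1052,.04])
for z in(.043,.0453,.047):
    print(z,[((ray(D,326.5,v,z)-O)@Y).round(4) for v in(214.4,214.9,215.4)],"start",((ray(D,327,229.75,z)-O)@Y).round(4))
print("mark",[((ray(D,u,v,.0375)-O)@Y).round(4) for u,v in((320,216.75),(325,216.7))])
s=telemetry.observe();print("handle y",(np.array(s["tool_pos"])-O)@Y)
E
```

```text
0.043 [np.float64(0.1109), np.float64(0.1127), np.float64(0.1146)] start 0.165
0.0453 [np.float64(0.1134), np.float64(0.1153), np.float64(0.1171)] start 0.1674
0.047 [np.float64(0.1153), np.float64(0.1171), np.float64(0.1189)] start 0.1691
mark [np.float64(0.1137), np.float64(0.1134)]
handle y 0.11432884613668874
```

The pointer is within about 1 mm of the mark (0.1143 against 0.1137). I'll hold it and hand in.

Converted, 0.0005 m is 0.001.

{"fn": "inch_along", "kwargs": {
  "deltas": [
    [[0,0.001,0,0,0,0],[0,0,0,0,0,0],[0,0,0,0,0,0],[0,0,0,0,0,0],[0,0,0,0,0,0],[0,0,0,0,0,0]]
  ]
}}

```text
time: 20.27
tool_pos: [0.5539, 0.0071, 0.2482]
tool_rot: [-3.14, -0.0, 0.167]
contact_force: [1.0, 7.1, -0.5]
opening: 0.0258
grip_force: 40.0
```

```bash
python3 -c "
from cell import robot, vision, telemetry
print(robot.hand_in())"
```

```text
the job is handed in; nothing more can be done
None
```

I swept the runway line to line under light pressure, stood the brush back upright on its mat, and handed in at 20.3 s still gripping the clamp, its pointer about 1 mm from the orange mark by my measurement; the hand-in returned no verdict.

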